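# Seat the juice cup on the citrus press with its lip to the notch

## Task

Stand the small steel cup that has a pouring lip on the round steel plate of the wooden citrus press, in the middle of the plate, and turned so that its lip faces the notch cut in the board's edge, so the juice will run off there. Set it down rather than dropping it, and leave it standing upright.

Things in the scene. Friction and masses are not known exactly. Their poses are not given: they have to be found in the camera images.
- juice_cup: Loose straight-sided round steel cup, open on top, 50 mm outside diameter, 60 mm tall, wall 3 mm, about 130 g, standing on the trolley top (height 0); the only one with a pouring lip. A same-size plain cup and an hourglass jigger (44 mm across, 85 mm tall) stand 90 mm or more away, centre to centre. Origin: centre of the foot's underside. z up its axis, x towards the lip.
- juice_cup_lip (a point): Outer end of the cup's pouring lip, 52.5 mm from the cup's axis along its x and 53 mm above its foot. The lip is an open steel trough 20 mm wide, jutting out of the wall between 50 and 60 mm above the foot; nothing else sticks out of the cup. Axes as the cup's.
- press_plate (a point): Where the cup goes: centre of the top face of the round steel plate, 68 mm across, in the fixed wooden press's board. Face 32 mm above the trolley top, 2 mm above the board. z up, x towards the notch. Board edges: 65 mm off along +x, -x and +y, 220 mm along -y. Nothing rises from the board within 140 mm; beyond, along -y, stand a 115 mm high post and the open lever.
- press_notch (a point): Middle of the open notch cut through the board's long edge, 30 mm wide and 25 mm deep, 52.5 mm from the plate's centre along its x, at the height of the board's top. Axes as the plate's.
Not all that is in view belongs to the job. What is shaped like the juice_cup but green or orange is not meant.

How it is judged:
By the outcome, as a careful person would: the job done as asked, in the order asked, and still so for the second after the job is handed in, with the robot touching nothing.
It also fails if it takes over 32 s, if anything falls off the work surface, if the arm or the gripper's body presses on something with over 40 N, if the wrist force passes 120 N, or if a joint passes its speed limit or range.

## Robot

A 6-joint arm with a two-finger parallel gripper is mounted at the origin on the work surface. World frame = base frame: x ahead of the robot, y to its left, z up, the work surface at z = 0. Lengths are in m, angles in rad, forces in N, time in s.
With the tool pointing down it reaches from about 0.425 to 0.95 m from the base axis. Payload 3.5 kg.
Tool frame: the origin (TCP) lies on the centre line of the jaws, within the pads' length; the fingertips stand 19 mm ahead of it and the grasp point (between the pads) is the TCP; z points along the fingers, y is the line along which they close (so a half turn about z gives the same grasp; the last joint's range is limited). The gripper opens to 85 mm and grips with 20 to 120 N. Pads are 22 mm wide; open, the fingers measure 114 mm over their backs; the gripper's body (76 mm by 85 mm) begins 54 mm behind the grasp point. The pads swing forward as they close: fully open they stand 13 mm farther back than shut.
Start: joints at [0.958, 0.286, 1.577, -0, 1.279, -0.15], TCP at [0.301, 0.604, 0.25] pointing down, gripper open.
Joint ranges: [-2.77, 2.77], [-0.9, 2.22], [0.21, 2.48], [-1.53, 4.67], [0.24, 2.81], [-2.84, 2.84]. Speed limits (rad/s): [2.79, 2.79, 3.14, 3.14, 3.14, 3.14].

## Interface

Orientations are given as a unit quaternion [x, y, z, w].
In Python, from plant import status, cams, ctrl gives the robot as it stands.
- The arm moves only by the shell command python3 -m inch 'ROWS' [FORCE]. ROWS is JSON, a list of rows, each a list of 3 entries, a list of its own where there are three numbers: the opening, from -1 (shut) to 1 (fully open), then the shift along the tool's x, y, z in cm, then the turn about the tool's z in rad. In form: [[jaw, [dx, dy, dz], twist], ...]. A call has 1 to 20 rows; each row is the pose to reach, as a shift and turn from the pose commanded when the call began, along the tool's axes at that moment; what a row does not reach only later rows make up. A row lasts 1/10 s, in which the tool goes at most 50 mm and 8.59 degrees, less where a joint would pass 70% of its speed; a pose out of reach is approached as far as the arm can. A call with a gripper value outside its range is refused whole. The fingers move at their own pace and stop on an object; FORCE is the grip in N (left out, the last holds). Time passes only in rows, so rows that repeat a pose let the fingers close. It gives the time, the measured TCP pose, the force and the opening at its end, in the units of the state.
- status.get_state(): the state, without advancing time (a new reading comes with each control period).
- cams.read_camera(name): name is "scene" or "top" or "wrist"; returns the picture (420x560x3 uint8, blue, green, red); there is no depth.
- cams.calibration(name): a dict with "camera_matrix" (3x3 intrinsics, pixels), "cam_to_world" (4x4, takes a point from camera to world coordinates); the wrist camera has in their place "mount" (4x4, takes a point from camera to tool coordinates, whose origin is the TCP and whose axes are the flange's). Camera axes: x right, y down, z forward; pixel columns grow to the right and rows downward; lengths in m; the calibration is good to about 2 mm. The wrist camera is an equidistant fisheye: a pixel r from the principal point sees the ray r / f radians off the axis. A picture is of the moment at which its call begins: read the wrist's pose just before it. calibration takes no time and is no camera call.
- ctrl.sign_off(): hands the job in, once; it reports no verdict.
The state is a dict: "time": time; "qpos": joint angles; "dq": joint speeds; "joint_efforts": joint torques, N m; "eef_pos": TCP position; "tcp_rot": TCP orientation; "contact_force": force on the tool from outside, world axes, zero at the start; "wrist_torque": the same for the moment, N m; "opening": opening from 0.0 (shut) to 1.0 (fully open).
Only numpy, scipy, OpenCV 4.12 (cv2) and the standard library are available. Lean on these libraries where they do the work, as an engineer would, in place of code of your own. Each camera call takes 0.05 s, during which the arm holds its last target. There are 200 camera calls.

## Working session

There is one attempt and no reset: what is moved stays moved. The work goes in short steps, Python scripts to look and compute and a shell command to move; the robot and the scene stay as the last step left them, time stands still between calls to the robot, and variables do not carry over. Pictures are saved under pics/ and viewed, on a budget of 10 in all, crops included, one or two more only if the job needs it, and the job is handed in when it is done.

```bash
mkdir -p pics
python3 - <<'E'
from plant import status,cams
import cv2
s=status.get_state();print(s)
for n in("scene","top","wrist"):
    cv2.imwrite(f"pics/{n}0.png",cams.read_camera(n));print(n,cams.calibration(n))
E
```

```text
{'time': 0.0, 'qpos': array([ 9.58026368e-01,  2.87159155e-01,  1.57817029e+00,  4.11629541e-05,
        1.27860932e+00, -1.50002276e-01]), 'dq': array([-0.00211881,  0.0006205 , -0.00029301,  0.00258256,  0.00110775,
       -0.00160935]), 'joint_efforts': array([-1.27347226e-03, -4.05979621e+01, -2.92628413e+01, -1.03498762e-04,
        5.71708355e-03, -7.16191181e-06]), 'eef_pos': array([0.30094919, 0.603515  , 0.2489551 ]), 'tcp_rot': array([ 2.29330340e-01,  9.73347943e-01, -1.08143712e-03, -4.54906226e-04]), 'contact_force': array([-0.21224143,  1.35425538, -0.39612698]), 'wrist_torque': array([ 0.00127459, -0.01313245,  0.0132685 ]), 'opening': 1.0001010710450613}
scene {'camera_matrix': array([[546.53954311,   0.        , 282.55077933],
       [  0.        , 546.53954311, 206.72541189],
       [  0.        ,   0.        ,   1.        ]]), 'cam_to_world': array([[ 7.99650035e-01,  4.97746251e-01, -3.35869753e-01,
         9.51911579e-01],
       [ 6.00466274e-01, -6.62599126e-01,  4.47663548e-01,
        -4.52376653e-01],
       [ 2.75847557e-04, -5.59652631e-01, -8.28727251e-0
[... 384 characters left out ...]
88042, -0.00144938,  0.01539619,  0.0621044 ],
       [-0.0151475 , -0.10868254, -0.99396109,  0.76605524],
       [ 0.        ,  0.        ,  0.        ,  1.        ]])}
wrist {'camera_matrix': array([[325.1922621 ,   0.        , 279.66828769],
       [  0.        , 325.1922621 , 216.03034206],
       [  0.        ,   0.        ,   1.        ]]), 'mount': array([[-2.08165764e-04, -9.46067473e-01, -3.23969587e-01,
         8.46773521e-02],
       [ 9.99999602e-01,  8.41621564e-05, -8.88320298e-04,
        -5.16522569e-04],
       [ 8.67676918e-04, -3.23969643e-01,  9.46067079e-01,
        -1.24139205e-01],
       [ 0.00000000e+00,  0.00000000e+00,  0.00000000e+00,
         1.00000000e+00]])}
```

View pics/top0.png

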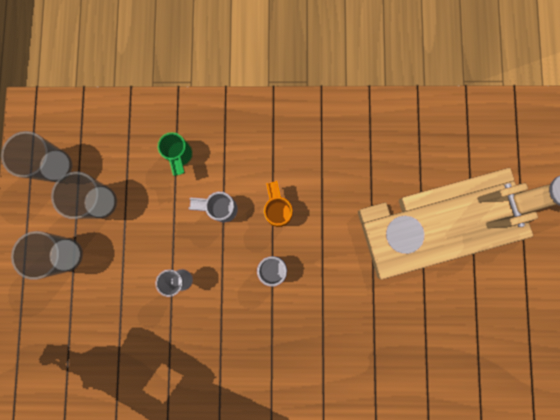

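View pics/scene0.png

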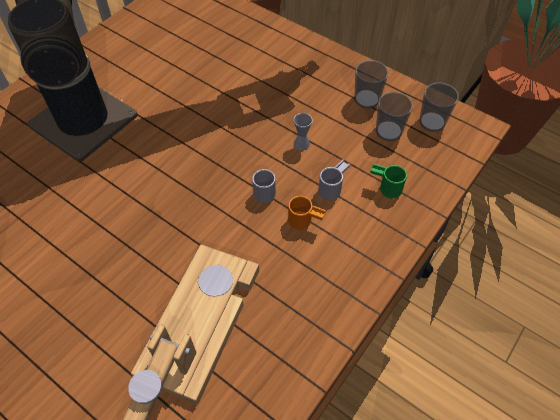

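Candidates in top view: the steel cup at (219,206) has a lip pointing left, to (193,204). The plain steel cup is at (271,271), the jigger at (169,283), and the green (173,150) and orange (277,210) lipped cups are decoys. The one at (219,206) fits. The plate is at (405,235), and the notch appears to be in the far long edge near (392,207). One enlarged crop will confirm both.

Run:
```python
import cv2,numpy as np
t=cv2.imread("pics/top0.png")
a=cv2.resize(t[170:240,180:310],None,fx=6,fy=6,interpolation=cv2.INTER_CUBIC)[:, :780]
b=cv2.resize(t[185:285,350:480],None,fx=6,fy=6,interpolation=cv2.INTER_CUBIC)
cv2.imwrite("pics/crA.png",a);cv2.imwrite("pics/crB.png",b)
```

```text
(no output)
```

View pics/crA.png

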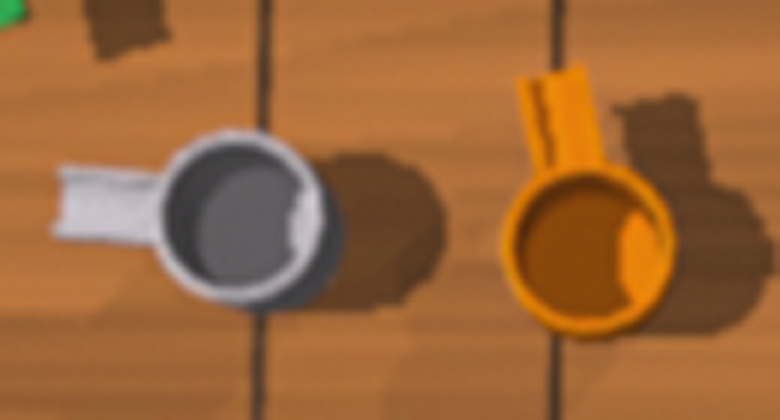

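View pics/crB.png

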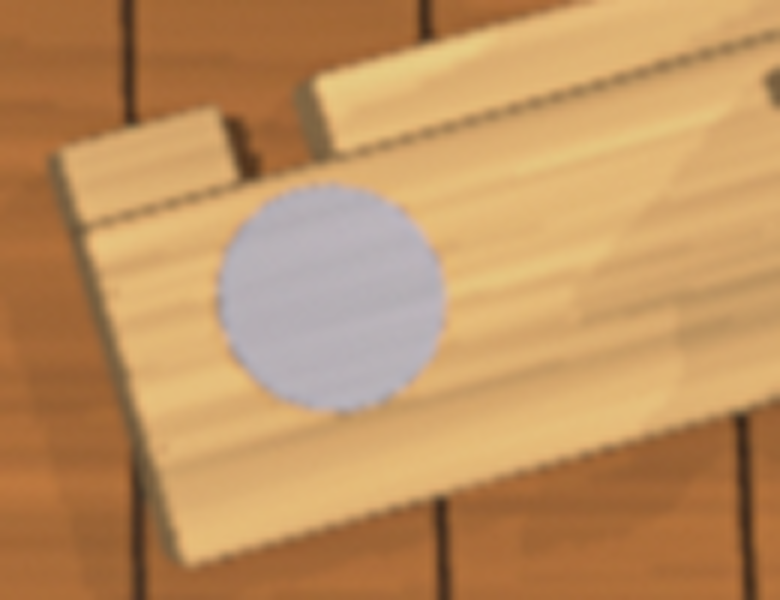

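The crops confirm it. The juice cup's rim centre is at crop A (242,216) and its lip end at (57,203). The plate centre is at crop B (332,297), and the notch runs from its inner mid (283,168) to its outer mid (265,92). The long edge runs (190,565) to (780,405).

```bash
cat > h.py <<'E'
import numpy as np
from plant import status,cams
from scipy.spatial.transform import Rotation as R
def ray(name,u,v,z):
    c=cams.calibration(name);K=c["camera_matrix"];T=c["cam_to_world"]
    d=T[:3,:3]@np.linalg.solve(K,[u,v,1]);o=T[:3,3]
    return o+d*(z-o[2])/d[2]
def wray(u,v,z,s):
    c=cams.calibration("wrist");K=c["camera_matrix"];M=c["mount"]
    p=np.array([u-K[0,2],v-K[1,2]]);r=np.hypot(*p);th=r/K[0,0]
    d=np.r_[np.sin(th)*p/r,np.cos(th)]
    Q=R.from_quat(s["tcp_rot"]).as_matrix();d=Q@M[:3,:3]@d;o=s["eef_pos"]+Q@M[:3,3]
    return o+d*(z-o[2])/d[2]
def wproj(P,s):
    c=cams.calibration("wrist");K=c["camera_matrix"];M=c["mount"]
    Q=R.from_quat(s["tcp_rot"]).as_matrix()
    q=M[:3,:3].T@(Q.T@(np.array(P)-s["eef_pos"])-M[:3,3]);r=np.hypot(q[0],q[1]);th=np.arctan2(r,q[2])
    return K[:2,2]+K[0,0]*th*q[:2]/r
def ang(a):return np.degrees(np.arctan2(a[1],a[0]))
E
python3 - <<'E'
from h import *
cr=lambda x,y,ox,oy:((x+.5)/6-.5+ox,(y+.5)/6-.5+oy)
A=lambda x,y,z:ray("top",*cr(x,y,180,170),z)
B=lambda x,y,z:ray("top",*cr(x,y,350,185),z)
c=A(242,216,.06);l=A(57,203,.055);print("cup",c,"lip",l,ang(l-c),np.hypot(*(l-c)[:2]))
p=B(332,297,.032);i=B(283,168,.03);o=B(265,92,.03);n=(i+o)/2
print("plate",p,"notch",n,ang(n-p),np.hypot(*(n-p)[:2]))
e=B(780,405,.03)-B(190,565,.03);print("edge normal",ang(e)+90)
e=B(780,36,.03)-B(80,228,.03);print("seam",ang(e)+90)
s=status.get_state();Q=R.from_quat(s["tcp_rot"]).as_matrix();print(Q)
print("scene cup",ray("scene",331,176,.06))
E
```

```text
cup [0.60654479 0.18339517 0.06      ] lip [0.61091429 0.23874058 0.055     ] 85.48587305582252 0.055517626306463945
plate [ 0.55900993 -0.14441845  0.032     ] notch [ 0.60935758 -0.12905245  0.03      ] 16.972079268286898 0.05264028752196272
edge normal 15.171117014774993
seam 15.447493358616398
[[-8.94810725e-01  4.46444493e-01 -1.03981522e-03]
 [ 4.46445619e-01  8.94809564e-01 -1.46728766e-03]
 [ 2.75374108e-04 -1.77716569e-03 -9.99998383e-01]]
scene cup [0.60817168 0.1790336  0.06      ]
```

```bash
P='[1,[-46.1,-24.0,0],1.187]'; python3 -m inch '[[1,[-46.1,-24.0,0],1.187],[1,[-46.1,-24.0,0],1.187],[1,[-46.1,-24.0,0],1.187],[1,[-46.1,-24.0,0],1.187],[1,[-46.1,-24.0,0],1.187],[1,[-46.1,-24.0,0],1.187],[1,[-46.1,-24.0,0],1.187],[1,[-46.1,-24.0,0],1.187],[1,[-46.1,-24.0,0],1.187],[1,[-46.1,-24.0,0],1.187],[1,[-46.1,-24.0,0],1.187],[1,[-46.1,-24.0,5],1.187],[1,[-46.1,-24.0,5],1.187],[1,[-46.1,-24.0,5],1.187],[1,[-46.1,-24.0,5],1.187],[1,[-46.1,-24.0,5],1.187]]'
python3 - <<'E'
from h import *
import cv2
s=status.get_state();print(s["time"],s["eef_pos"],R.from_quat(s["tcp_rot"]).as_matrix().round(4))
im=cams.read_camera("wrist");cv2.imwrite("pics/w1.png",im)
for P in([.6065,.1834,.06],[.6109,.2387,.055]):print(wproj(P,s))
E
```

```text
time: 1.75
eef_pos: [0.6075, 0.1845, 0.203]
tcp_rot: [0.734, 0.679, 0.002, 0.001]
contact_force: [-0.5, -0.3, -0.3]
opening: 0.997
1.75 [0.60746581 0.18445891 0.20297104] [[ 7.75e-02  9.97e-01  3.90e-03]
 [ 9.97e-01 -7.75e-02  6.00e-04]
 [ 9.00e-04  3.80e-03 -1.00e+00]]
[279.60184151 208.38114218]
[279.67961328 143.31142565]
```

View pics/w1.png

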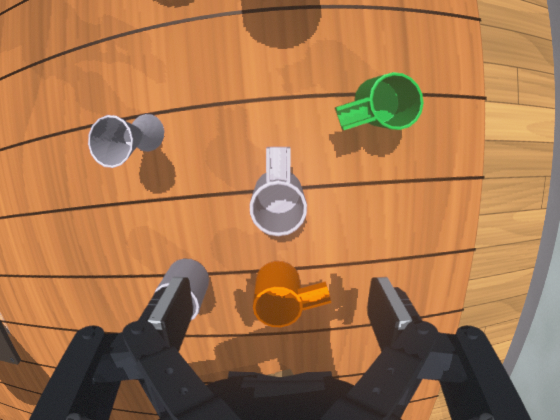

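The wrist view shows the juice cup's rim centred at about (278,206), with its lip end at about (279,148). That is within a few pixels of the prediction.

Run:
```python
from h import *
import cv2
s=status.get_state();Q=R.from_quat(s["tcp_rot"]).as_matrix()
im=cv2.imread("pics/w1.png")
cv2.imwrite("pics/w1c.png",cv2.resize(im[130:250,220:340],None,fx=5,fy=5,interpolation=cv2.INTER_CUBIC))
c=wray(278,206,.06,s);l=wray(279,148,.06,s);print(c,l,ang(l-c),np.hypot(*(l-c)[:2]),Q.T@(c-s["eef_pos"]))
```

```text
[0.60524511 0.18557676 0.06      ] [0.61001694 0.23527867 0.06      ] 84.51590185880585 0.04993045572054742 [ 0.00094974 -0.00280327  0.14278296]
```

View pics/w1c.png

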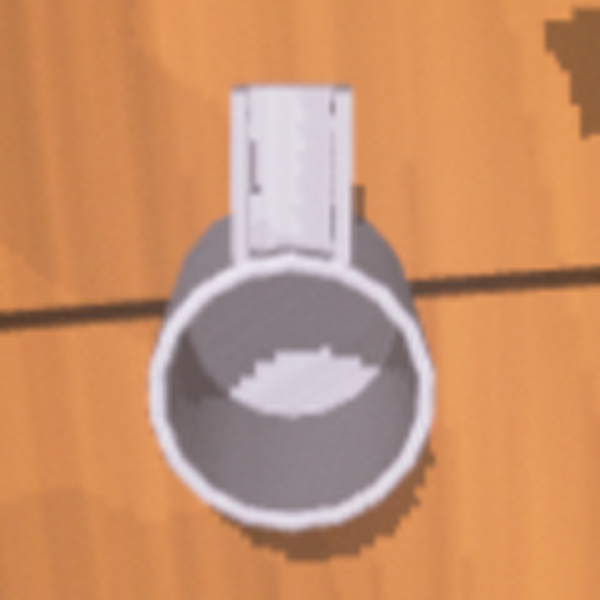

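```bash
python3 -m inch '[[1,[0,-0.2,4],0],[1,[0,-0.2,8],0],[1,[0,-0.2,12],0],[1,[0,-0.2,14],0],[1,[0,-0.2,16],0],[1,[0,-0.2,16.5],0],[1,[0,-0.2,16.5],0],[1,[0,-0.2,16.5],0],[0.4,[0,-0.2,16.5],0],[0.2,[0,-0.2,16.5],0],[0,[0,-0.2,16.5],0],[-0.2,[0,-0.2,16.5],0],[-0.5,[0,-0.2,16.5],0],[-0.5,[0,-0.2,16.5],0],[-0.5,[0,-0.2,16.5],0],[-0.5,[0,-0.2,16.5],0],[-0.5,[0,-0.2,16.5],0]]' 35
```

```text
time: 3.5
eef_pos: [0.6056, 0.1837, 0.0368]
tcp_rot: [0.734, 0.679, 0.001, 0.001]
contact_force: [-0.8, -0.5, 6.3]
opening: 0.589
```

```bash
python3 -m inch '[[-0.5,[0,0,-1],0],[-0.5,[0,0,-3],0],[-0.5,[0,0,-6],0],[-0.5,[0,0,-10],0],[-0.5,[0,0,-14],0],[-0.5,[0,0,-16],0],[-0.5,[0,0,-16],0],[-0.5,[0,0,-16],0]]' 35
python3 - <<'E'
from h import *
import cv2
s=status.get_state();Q=R.from_quat(s["tcp_rot"]).as_matrix();print(s["opening"],s["eef_pos"],Q.round(4),s["contact_force"])
cv2.imwrite("pics/w2.png",cams.read_camera("wrist"))
p=np.array([.5590,-.1444,.2]);print("to plate (tool)",Q.T@(p-s["eef_pos"]), "turn deg", ang(Q[:,0]))
E
```

```text
time: 4.3
eef_pos: [0.6041, 0.1835, 0.1945]
tcp_rot: [0.734, 0.679, -0.0, -0.0]
contact_force: [-0.2, -0.4, -1.7]
opening: 0.586
0.5859929738271968 [0.60406205 0.1835005  0.1945007 ] [[ 7.890e-02  9.969e-01 -1.100e-03]
 [ 9.969e-01 -7.890e-02 -2.000e-04]
 [-3.000e-04 -1.000e-03 -1.000e+00]] [-0.18861185 -0.43424071 -1.66232026]
to plate (tool) [-0.33043446 -0.01906895 -0.00538593] turn deg 85.47693806995665
```

View pics/w2.png

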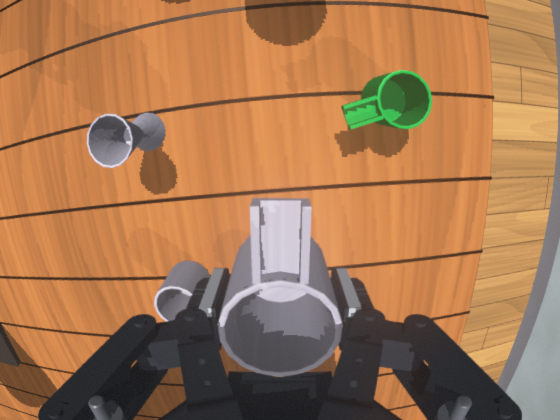

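The cup is held at 50 mm opening. Its lip runs along tool x (lip end at (281,202), rim centre at about (280,329)). Next, carry it over the plate with a -70° turn.

```bash
python3 -m inch '[[-0.5,[-2,-0.1,0],0.08],[-0.5,[-5,-0.3,0],0.2],[-0.5,[-9,-0.5,0],0.34],[-0.5,[-13,-0.75,0],0.48],[-0.5,[-17,-1,0],0.62],[-0.5,[-21,-1.2,0],0.76],[-0.5,[-25,-1.4,0],0.9],[-0.5,[-28,-1.6,0],1.04],[-0.5,[-31,-1.8,0],1.15],[-0.5,[-33,-1.9,0],1.223],[-0.5,[-33,-1.9,3],1.223],[-0.5,[-33,-1.9,5],1.223],[-0.5,[-33,-1.9,6],1.223],[-0.5,[-33,-1.9,6],1.223],[-0.5,[-33,-1.9,6],1.223]]' 35
python3 - <<'E'
from h import *
import cv2
s=status.get_state();Q=R.from_quat(s["tcp_rot"]).as_matrix();print(s["opening"],s["eef_pos"],Q.round(4),ang(Q[:,0]))
cv2.imwrite("pics/w3.png",cams.read_camera("wrist"));cv2.imwrite("pics/t3.png",cams.read_camera("top"))
w=cv2.imread("pics/w3.png")
cv2.imwrite("pics/w3c.png",cv2.resize(w[100:400,140:420],None,fx=2,fy=2,interpolation=cv2.INTER_CUBIC))
S=R.from_matrix(Q)
for dx,dy in((-.0,0),(.0525,0)):
  print(wproj(s["eef_pos"]+Q@[dx,dy,-.023],s))
E
```

```text
time: 5.85
eef_pos: [0.5596, -0.1436, 0.1349]
tcp_rot: [0.991, 0.134, -0.0, -0.0]
contact_force: [0.2, -0.9, -1.3]
opening: 0.582
0.5821036175471553 [ 0.55963741 -0.14364905  0.13493644] [[ 9.640e-01  2.659e-01 -8.000e-04]
 [ 2.659e-01 -9.640e-01  3.000e-04]
 [-7.000e-04 -6.000e-04 -1.000e+00]] 15.42234122661902
[280.72659209 330.47204721]
[280.91666485 201.22899861]
```

View pics/w3c.png

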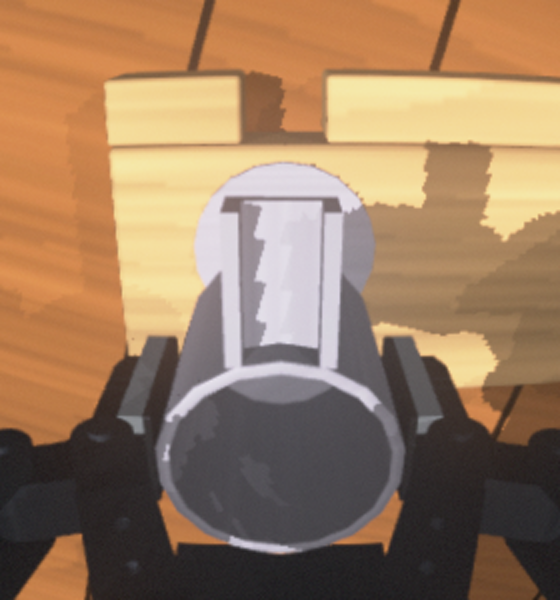

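Close-up: the lip is centred on crop column 282, the notch is at columns 241–326 (mid 283.5), and the plate shows at columns 195–375 with its top at row 163. Next I compute the plate centre and cup centre offsets.

Run:
```python
from h import *
from scipy.optimize import least_squares
s=status.get_state();Q=R.from_quat(s["tcp_rot"]).as_matrix()
f=lambda x,y,z:(Q.T@(wray(140+(x+.5)/2-.5,100+(y+.5)/2-.5,z,s)-s["eef_pos"]))[:2]*1e3
pts=np.array([f(*p,.032) for p in((195,245),(374,245),(285,163),(215,196),(358,200))])
r=least_squares(lambda c:np.hypot(*(pts-c).T)-34,[0,0]);print("plate in tool mm",r.x,r.fun.round(1))
n=(f(241,143,.03)+f(326,143,.03)+f(242,72,.03)+f(325,72,.03))/4;print("notch",n,"dir",np.degrees(np.arctan2(*(n-r.x)[::-1])))
print("edge dir",np.degrees(np.arctan2(*(f(553,77,.03)-f(107,80,.03))[::-1])),np.degrees(np.arctan2(*(f(553,146,.03)-f(110,146,.03))[::-1])))
zr=s["eef_pos"][2]+.023
q=np.array([f(*p,zr) for p in((158,450),(405,450),(282,362),(282,552))]);print("rim",q)
print("lip",f(282,198,zr-.003))
```

```text
plate in tool mm [-4.01509836  1.53739928] [-0.2 -0.2  0.3 -0.3 -0.2]
notch [50.15494938  1.04790608] dir -0.5177239443891155
edge dir 88.896970138192 89.60446026887621
rim [[ 2.32281004e+00 -2.43452778e+01]
 [ 2.18622817e+00  2.42170242e+01]
 [ 2.29433256e+01 -2.31973517e-02]
 [-2.64607048e+01  5.31176903e-02]]
lip [ 5.24617694e+01 -4.08198638e-02]
```

```bash
python3 -m inch '[[-0.5,[-0.2,0.1,2],0],[-0.5,[-0.2,0.1,4],0],[-0.5,[-0.2,0.1,5],0],[-0.5,[-0.2,0.1,5.6],0],[-0.5,[-0.2,0.1,5.6],0],[-0.5,[-0.2,0.1,5.6],0]]' 35
python3 - <<'E'
from h import *
import cv2
s=status.get_state();Q=R.from_quat(s["tcp_rot"]).as_matrix();print(s["eef_pos"],ang(Q[:,0]))
cv2.imwrite("pics/w4.png",cams.read_camera("wrist"))
w=cv2.imread("pics/w4.png")
cv2.imwrite("pics/w4c.png",cv2.resize(w[110:310,180:380],None,fx=3,fy=3,interpolation=cv2.INTER_CUBIC))
E
```

```text
time: 6.55
eef_pos: [0.5587, -0.1456, 0.0803]
tcp_rot: [0.991, 0.134, 0.001, 0.0]
contact_force: [0.9, 0.1, -1.2]
opening: 0.586
[ 0.55873944 -0.14563594  0.08028963] 15.407711458099733
```

View pics/w4c.png

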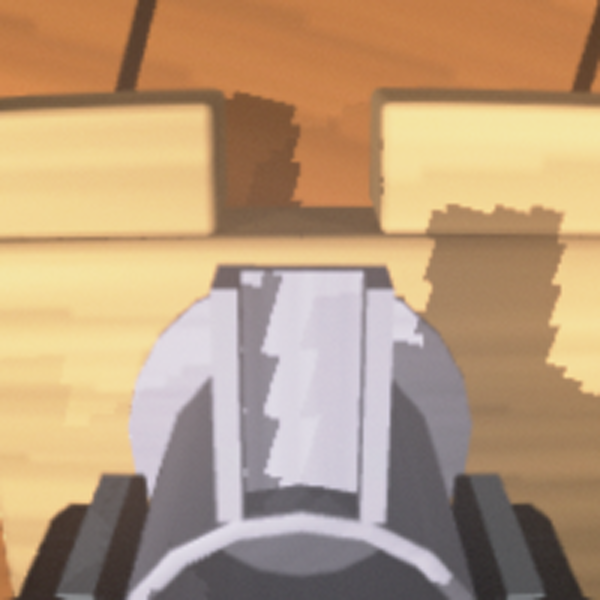

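Here the plate spans columns 130–471 at row 415, with its arc reaching about (210,295) and (400,297). The notch is at columns 216–382, the lip end spans 216–390 and the edge seam is at row 237.

Run:
```python
from h import *
from scipy.optimize import least_squares
s=status.get_state();Q=R.from_quat(s["tcp_rot"]).as_matrix()
f=lambda x,y,z:(Q.T@(wray(180+(x+.5)/3-.5,110+(y+.5)/3-.5,z,s)-s["eef_pos"]))[:2]*1e3
pts=np.array([f(*p,.032) for p in((130,415),(471,420),(205,300),(140,370),(462,370),(148,345))])
r=least_squares(lambda c:np.hypot(*(pts-c).T)-34,[0,0]);print("plate",r.x,r.fun.round(1))
a,b=f(217,234,.03),f(382,234,.03);c,d=f(220,93,.03),f(375,93,.03);print(a,b,c,d)
zt=s["eef_pos"][2]+.023
print("lip",f(213,290,zt),f(392,290,zt),"base",f(230,522,zt),f(372,522,zt),"rimtop",f(301,515,zt))
```

```text
plate [-1.58962518 -0.31618509] [-0.3 -0.2 -0.6 -0.1  0.2  0.8]
[ 38.91255209 -15.64971122] [38.88728622 14.81475997] [ 64.99371805 -14.61807499] [64.97050656 13.08121971]
lip [50.76288814 -9.8734886 ] [50.74546578  9.61604248] base [21.68669394 -8.81478156] [21.65594346  8.2378552 ] rimtop [22.69993971 -0.29112087]
```

Centred within about 1 mm and aligned within about 1°. Next I lower it gently.

```bash
python3 -m inch '[[-0.5,[0,0,0.3],0],[-0.5,[0,0,0.6],0],[-0.5,[0,0,0.8],0],[-0.5,[0,0,0.9],0],[-0.5,[0,0,1.0],0],[-0.5,[0,0,1.05],0],[-0.5,[0,0,1.1],0],[-0.5,[0,0,1.1],0]]' 35
```

```text
time: 7.4
eef_pos: [0.558, -0.1454, 0.0688]
tcp_rot: [0.991, 0.134, -0.0, -0.0]
contact_force: [-2.4, 0.9, 3.8]
opening: 0.585
```

Contact: vertical force went from -1.2 to +3.8 N, and the height matches the plate. Release and retreat.

```bash
python3 -m inch '[[0.25,[0,0,0],0],[0.35,[0,0,0],0],[0.5,[0,0,0],0],[0.7,[0,0,0],0],[0.9,[0,0,0],0],[1,[0,0,0],0],[1,[0,0,0],0],[1,[0,0,0],0],[1,[0,0,-1],0],[1,[0,0,-2],0],[1,[0,0,-4],0],[1,[0,0,-8],0],[1,[0,0,-12],0],[1,[-4,0,-14],0],[1,[-8,0,-15],0],[1,[-8,0,-15],0],[1,[-8,0,-15],0]]' 35
python3 - <<'E'
from h import *
import cv2
s=status.get_state();print(s["eef_pos"],s["contact_force"])
cv2.imwrite("pics/w5.png",cams.read_camera("wrist"));cv2.imwrite("pics/t5.png",cams.read_camera("top"))
w=cv2.imread("pics/w5.png")
cv2.imwrite("pics/w5c.png",cv2.resize(w[60:260,180:380],None,fx=3,fy=3,interpolation=cv2.INTER_CUBIC))
E
```

```text
time: 9.1
eef_pos: [0.481, -0.167, 0.2199]
tcp_rot: [0.991, 0.133, 0.001, 0.001]
contact_force: [0.4, -0.4, 0.3]
opening: 1.006
[ 0.48097681 -0.16695362  0.21986141] [ 0.35812436 -0.35998532  0.28423698]
```

View pics/w5c.png

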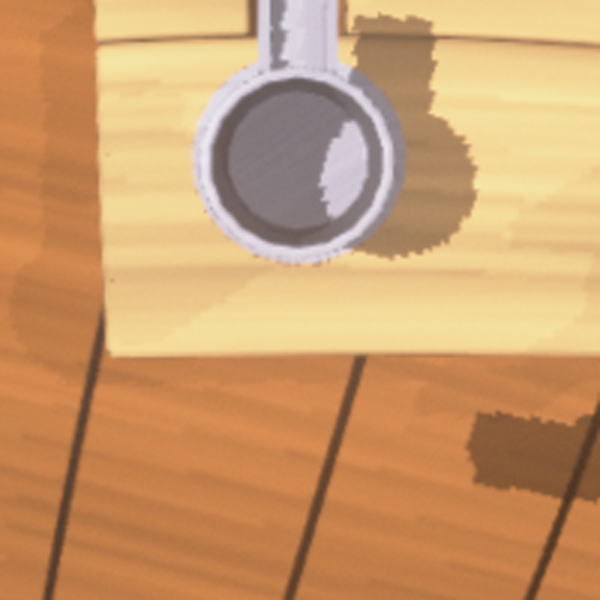

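The cup stands upright on the plate with a thin ring showing all round, and the lip points at the notch. The rim is at columns 208–391, rows 70–250. The plate is at columns 194–404 with its bottom at row 265.

Run:
```python
from h import *
s=status.get_state();Q=R.from_quat(s["tcp_rot"]).as_matrix()
f=lambda x,y,z:(Q.T@(wray(180+(x+.5)/3-.5,60+(y+.5)/3-.5,z,s)-s["eef_pos"]))[:2]*1e3
c=np.array([f(208,160,.092)[1]+f(391,160,.092)[1],f(299,70,.092)[0]+f(299,250,.092)[0]])/2
print("rim y,x",c, "plate y",(f(194,155,.032)+f(404,160,.032))[1]/2,"plate x",f(299,265,.032)[0]+34)
print("notch",f(249,34,.03),f(345,34,.03),"lip",f(258,10,.092),f(339,10,.092))
```

```text
rim y,x [-0.36243313 78.83598464] plate y -0.47509845482906954 plate x 78.47274972155256
notch [118.78796194 -16.10463246] [118.75944189  13.90237685] lip [117.7476285  -10.74781655] [117.73784245   9.53675668]
```

Rim and plate centres agree to under 0.5 mm, and the lip centre (-0.6 mm) is within about 0.5 mm of the notch centre (-1.1 mm).

```bash
python3 -c "
from plant import ctrl;print(ctrl.sign_off())"
```

```text
the job is handed in; nothing more can be done
None
```

The steel cup with the pouring lip now stands upright in the middle of the press plate, with its lip facing the notch. I lowered it until it touched the plate (about 4 N) before letting go, then backed the gripper well clear. I handed the job in at about 9 s of the 32 s allowed.

In the last wrist picture, the cup's rim and the plate's centre agreed to about 0.5 mm. The lip's centre was within about 0.5 mm sideways of the notch's.

- **Plate position:** the top and wrist cameras placed the plate 2–3 mm apart while the cup was still about 65 mm above it. I corrected by 2 mm and then checked again from close by.
- **After release:** I saved a top picture too but did not look at it, so the final check rests on the wrist camera alone.

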